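Prime the bench hydraulic pump and set its vent cap

TASK

Get the hydraulic hand pump on the bench ready for use: first prime it with at least three full strokes of its sprung lever, each time all the way down and then all the way back up. Then screw the knurled vent cap on the reservoir clockwise until it bottoms out, back it off a quarter turn, and finish with the cap still gripped between the fingers, holding it there. Leave the lamp, relay and indicator lying about the pump where they are.

Things in the scene. Friction and masses are not known exactly. Their poses are not given: they have to be found in the camera images.
- pump: Bolted-down hydraulic hand pump; steel base plate 130 (x) x 340 (y) x 10 mm; origin: centre of its underside, on the table. Along its own y: grey lying reservoir, 90 mm diameter (y -168 to +35 mm, top at 110 mm), vent cap on it at y -120 mm; steel block (y +18 to +112 mm, 85 mm wide, top at 110 mm) with lever cheeks up to 145 mm; the lever sticks out to +y. z up; yaw within 0.4 rad of 0.
- lever_pivot (a point): The lever's hinge pin, 130 mm above the table, between the cheeks on the block; the hinge axis is the pump's x axis. The point does not move.
- lever_grip (a point): Point to grip or push on the lever, on its centre line, 150 mm from the pivot, in the middle of the black rubber sleeve (28 mm diameter, 85 mm long, ending 190 mm from the pivot; the bare bar is 18 mm). Moves with the lever. At rest the bar rises 0.65 rad above level towards the pump's +y.
- pump_lever (a joint): Lever angle, rad: 0 = at rest, fully up; grows as it is pushed down, to 0.60 at its lower stop (bar nearly level). A spring returns it to 0 by itself; pushing at the sleeve takes about 5 N at the top, 13 N at the bottom. A full stroke goes past 0.52 and returns below 0.08.
- vent_cap: Plain aluminium knurled cap, 48 mm diameter, 30 mm tall, upright, already started on a right-hand thread on the filler neck (42 mm diameter, seat 127 mm above the table; the cap's underside meets it when bottomed). Origin: centre of its underside; does not turn with the cap but rises with it, 6 mm per turn. A thin dark radial bar on top shows its turn. Turning takes about 0.1 N m.
- cap_grip (a point): Centre of the vent cap at half its height, on its axis, 15 mm above its underside: the place to grip it from above, from any side.
- cap_turn (a joint): Turn of the vent cap, rad: 0 = bottomed on its seat (hard stop); grows as it is unscrewed, anticlockwise seen from above. It starts 2.4 to 4.4 rad (about 0.4 to 0.7 turn) above the stop. It stays where it is left.
- led_lamp: Bystander: flat black LED lamp with 16 lenses, 100 x 110 x 22 mm, loose, beyond the pump (its +x side); origin: centre of its underside.
- relay: Bystander: small black relay, 44 x 38 x 36 mm, loose, on the pump's -x side (towards the robot); origin: centre of its underside.
- indicator: Bystander: black indicator light, 120 x 30 x 26 mm long along its own x, loose, beyond the pump (its +x side); origin: centre of the underside of its housing.

How it is judged:
On the way, in this order (a step that is already met when the one before it is completed fails the run):
1. lever pushed all the way down, first stroke (value of joint pump_lever above 0.52 rad), for 0.05 s.
2. lever all the way back up after the first stroke (value of joint pump_lever below 0.08 rad), for 0.05 s.
3. lever pushed all the way down, second stroke (value of joint pump_lever above 0.52 rad), for 0.05 s.
4. lever all the way back up after the second stroke (value of joint pump_lever below 0.08 rad), for 0.05 s.
5. lever pushed all the way down, third stroke (value of joint pump_lever above 0.52 rad), for 0.05 s.
6. lever all the way back up after the third stroke (value of joint pump_lever below 0.08 rad), for 0.05 s.
7. vent cap screwed down until it bottoms, gripped in the fingers (value of joint cap_turn below 0.08 rad and contact force between vent_cap and the fingers above 2 N), for 0.2 s.
At the end, for the whole second after the job is handed in: The cap stands still 1.57 rad (give or take 0.35) above its stop, gripped between the fingers with over 4 N, TCP within 28 mm of the cap's centre; the lever is fully up (under 0.08 rad); the three bystanders lie within 30 mm of where they started (value of joint cap_turn between 1.22 and 1.92 rad and velocity of joint cap_turn between -0.1 and 0.1 rad/s and value of joint pump_lever below 0.08 rad and contact force between vent_cap and the fingers above 4 N and distance between the grasp point and cap_grip below 0.028 m and distance of each of led_lamp, relay, indicator from where it was at the start of the episode below 0.03 m); the arm keeps its last pose, push and grip.
It fails at once if the led lamp is knocked away (30 mm) (distance of led_lamp from where it was at the start of the episode above 0.03 m).
It fails at once if the relay is knocked away (30 mm) (distance of relay from where it was at the start of the episode above 0.03 m).
It fails at once if the indicator is knocked away (30 mm) (distance of indicator from where it was at the start of the episode above 0.03 m).
It also fails if it takes over 72 s, if anything falls off the work surface, if the arm or the gripper's body presses on something with over 40 N, if the wrist force passes 120 N, or if a joint passes its speed limit or range.

ROBOT

A 7-joint arm with a two-finger parallel gripper is mounted at the origin on the work surface. World frame = base frame: x ahead of the robot, y to its left, z up, the work surface at z = 0. Lengths are in m, angles in rad, forces in N, time in s.
With the tool pointing down it reaches from about 0.425 to 0.925 m from the base axis. Payload 6.8 kg.
Tool frame: the origin (TCP) lies between the finger pads, 19 mm behind the fingertips; this is the grasp point; z points along the fingers, y is the line along which they close (so a half turn about z gives the same grasp; the last joint's range is limited). The gripper opens to 85 mm and grips with 20 to 120 N. Pads are 22 mm wide; open, the fingers measure 114 mm over their backs; the gripper's body (76 mm by 85 mm) begins 54 mm behind the grasp point. The pads swing forward as they close: fully open they stand 13 mm farther back than shut.
Start: joints at [-1.313, 0.477, 0.022, 1.555, -0.011, 1.109, -0.083], TCP at [0.241, 0.63, 0.25] pointing down, gripper open.
Joint ranges: [-2.96, 2.96], [-0.34, 2.1], [-1.41, 1.46], [0.24, 2.44], [-1.37, 4.51], [0.17, 1.92], [-2.96, 2.96]. Speed limits (rad/s): [2.39, 2.39, 3.14, 3.14, 3.14, 3.14, 3.14].

INTERFACE

Orientations are given as a rotation vector (axis times angle).
In Python, from bench import r, grab_frame, camera_info gives the robot as it stands.
- The arm moves only by the shell command python3 -m pendant FILE [OPENING] [FORCE], which reads ROWS from the file FILE. ROWS is a JSON list of rows, 1 to 5 of them, each written [[dx, dy, dz], [rx, ry, rz]]: dx, dy, dz in normalised numbers (1 is 0.8 m), then a rotation vector rx, ry, rz in shares of 90 degrees (1.0 is 90 degrees); each row is the pose to reach, as a shift and turn from the pose commanded when the command began, along the tool's axes at that moment; what a row does not reach only later rows make up. A row lasts 1/10 s, in which the tool goes at most 0.05 m and 0.15 rad, less where a joint would pass 70% of its speed; a pose out of reach is approached as far as the arm can. OPENING is the finger opening in m, set as the command begins (- or left out keeps the last). The fingers move at their own pace and stop on an object; FORCE is the grip in N (left out, the last holds). Time passes only in rows, so rows that do not move let the fingers close. It prints the time, the measured TCP pose, the force, the opening and the grip force at its end. Shift and turn numbers lie between -1 and 1, and a call with a number outside is refused. Input that does not fit is refused with a message, and nothing moves.
- r.get_obs(): the state, without advancing time (a new reading comes with each control period).
- grab_frame(name): name is "scene" or "side" or "wrist"; returns (picture, depth): 400x640x3 uint8, blue, green, red; 400x640 float32, m along the optical axis (not along the pixel's ray), 0 where there is no reading.
- camera_info(name): a dict with "camera_matrix" (3x3 intrinsics, pixels), "R" (3x3) and "t" (3): a world point X has camera coordinates R X + t. Camera axes: x right, y down, z forward; pixel columns grow to the right and rows downward; lengths in m; the calibration is good to about 2 mm. A picture is of the moment at which its call begins: read the wrist's pose just before it. camera_info takes no time and is no camera call; for the wrist camera it gives the pose at the moment of the call.
- r.hand_in(): hands the job in; it is judged then, once.
The state is a dict: "clock": time; "joints": joint angles; "qvel": joint speeds; "tau": joint torques, N m; "tcp_pos": TCP position; "orientation": TCP orientation; "contact_force": force on the tool from outside, world axes, zero at the start; "moment": the same for the moment, N m; "grip_width": finger opening in m; "gripper_force": force on a finger pad.
Only numpy, scipy, OpenCV 4.12 (cv2) and the standard library are available. Lean on these libraries where they do the work, as an engineer would, in place of code of your own. Each camera call takes 0.05 s, during which the arm holds its last target. There are 200 camera calls.

## Working session

There is one attempt and no reset: what is moved stays moved. The work goes in short steps, Python scripts to look and compute and a shell command to move; the robot and the scene stay as the last step left them, time stands still between calls to the robot, and variables do not carry over. Pictures are saved under pics/ and viewed, at most 10 in all, crops included, and the job is handed in when it is done.

```bash
mkdir -p pics; ls; python3 - <<'E'
from bench import r, grab_frame, camera_info
import cv2, numpy as np
o=r.get_obs(); print({k:np.round(v,3) for k,v in o.items()})
a=[]
for n in("scene","side"):
    im,d=grab_frame(n); cv2.imwrite(f"pics/{n}0.png",im); np.save(f"pics/{n}0.npy",d); c=camera_info(n); print(n,np.round(c["camera_matrix"],1).tolist(),np.round(c["R"],3).tolist(),np.round(c["t"],3))
E
```

```text
pics
{'clock': np.float64(0.0), 'joints': array([-1.313,  0.478,  0.022,  1.556, -0.011,  1.109, -0.083]), 'qvel': array([ 0.001,  0.001, -0.002, -0.001, -0.001,  0.001, -0.   ]), 'tau': array([-0.0000e+00, -5.9644e+01,  1.6080e+00, -2.8121e+01,  1.2000e-02,
        9.0000e-03, -0.0000e+00]), 'tcp_pos': array([0.241, 0.63 , 0.249]), 'orientation': array([-5.710e-01, -3.089e+00,  3.000e-03]), 'contact_force': array([-0.213,  0.114, -0.295]), 'moment': array([-0.028,  0.036,  0.01 ]), 'gripper_force': np.float64(0.0), 'grip_width': np.float64(0.085)}
scene [[414.1, 0.0, 314.0], [0.0, 414.1, 197.4], [0.0, 0.0, 1.0]] [[-0.368, 0.93, 0.019], [0.49, 0.211, -0.846], [-0.79, -0.302, -0.533]] [ 0.212 -0.19   1.363]
side [[431.1, 0.0, 319.2], [0.0, 431.1, 198.0], [0.0, 0.0, 1.0]] [[0.951, -0.31, -0.015], [-0.214, -0.62, -0.755], [0.224, 0.721, -0.655]] [-0.586  0.265  0.766]
```

View pics/scene0.png

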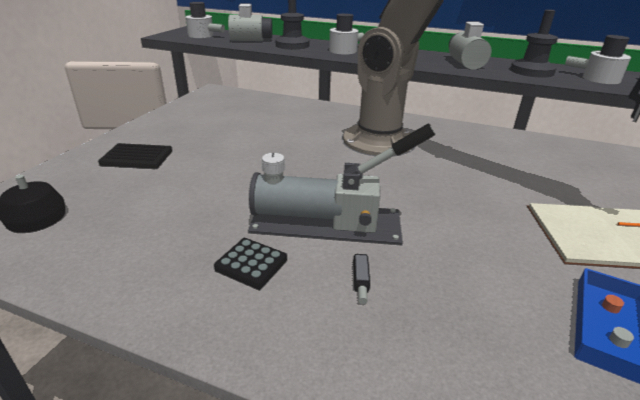

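View pics/side0.png

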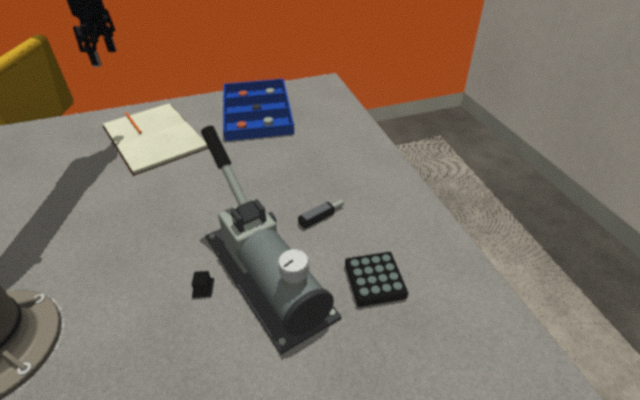

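The scene view shows the pump with its cap at (273,164) and sleeve at (413,138). The side view has the cap top at (294,258) and the sleeve at (215,147). Next I segment these and locate them by ray casting.

```bash
cat > h.py <<'E'
import cv2, numpy as np
from bench import r, grab_frame, camera_info
def ray(n,uv,c=None):
    c=c or camera_info(n); R=np.array(c["R"]); t=np.array(c["t"]).ravel()
    d=R.T@np.linalg.solve(c["camera_matrix"],[uv[0],uv[1],1.]); return -R.T@t,d
def onz(n,uv,z,c=None):
    o,d=ray(n,uv,c); return o+d*(z-o[2])/d[2]
def tri(*nuv):
    A=np.zeros((3,3));b=np.zeros(3);L=[]
    for n,uv in nuv:
        o,d=ray(n,uv); d=d/np.linalg.norm(d);P=np.eye(3)-np.outer(d,d);A+=P;b+=P@o;L.append((o,P))
    X=np.linalg.solve(A,b); return X,[round(1e3*np.linalg.norm(P@(X-o)),1) for o,P in L]
def blob(mask,box):
    m=np.zeros_like(mask);x0,y0,x1,y1=box;m[y0:y1,x0:x1]=mask[y0:y1,x0:x1]
    k,l,s,c=cv2.connectedComponentsWithStats(m);i=1+np.argmax(s[1:,4]);return (l==i).astype(np.uint8),s[i],c[i]
E
python3 - <<'E'
from h import *
np.set_printoptions(precision=4,suppress=True)
S={}
for n,cb,sb in(("scene",(255,145,292,182),(385,118,440,160)),("side",(272,240,315,290),(198,120,235,172))):
    im=cv2.imread(f"pics/{n}0.png"); g=im.max(2)
    m,s,c=blob((im.min(2)>165).astype(np.uint8),cb); print(n,"cap",s,c)
    m2,s2,c2=blob((g<50).astype(np.uint8),sb); rc=cv2.minAreaRect(np.argwhere(m2)[:,::-1].astype(np.float32)); print(n,"sleeve",s2,c2,rc)
    v=np.argwhere(m2)[:,::-1]; S[n]=rc
    bp=cv2.boxPoints(rc); print(bp)
    print("g",im[cb[1]:cb[3]:3,cb[0]:cb[2]:3].min(2))
    if n=="side": print("cap on z .158",onz(n,c,.158))
print(tri(("scene",S["scene"][0]),("side",S["side"][0])))
E
```

```text
scene cap [262 153  22  10 165] [272.5091 157.4727]
scene sleeve [392 124  42  31 535] [412.5252 139.5364] ((412.392333984375, 139.56155395507812), (12.775575637817383, 42.54391098022461), 60.2551155090332)
[[390.7539 144.5692]
 [427.6924 123.4616]
 [434.0308 134.5539]
 [397.0923 155.6616]]
g [[144 143 143 143 143 144 142 143 142 144 139 140 141]
 [144 140 142 141 143 142 141 141 140 139 141 139 139]
 [141 143 142 140 140 141 138 140 140 139 141 140 141]
 [143 142 140 160 205 209 108 208 207 157 141 139 139]
 [144 142 148 207 207 207 187 208 209 211 141 142 142]
 [145 141 135 192 208 209 208 205 206 156 139 137 141]
 [146 141 135 124 123 138 139 135 135 120 139 142 140]
 [146 143 135 120 120 134 138 130 126 120 136 140 142]
 [143 144 137 112 125 132 135 128 125 121 136 140 140]
 [104 110 143 113 124 129 134 133 122 105 139 140 139]
 [ 76 103  91  79  91 101 103 103  86  91 139 136 135]
 [ 76 134 134  81  89  95  95  93  97  90 131 129 128]
 [ 76 137 139 121  99 106 108 107 105 137 135 135 134]]
side cap [279 249  29  22 465] [293.3419 259.5634]
side sleeve [202 127  28  41 496] [215.
[... 661 characters left out ...]
2 207 203 140 136 141]
 [117 119 133 202 164 106 190 205 202 208 206 185 122 132 135]
 [116 116 114 153 166 192 202 204 206 203 195 119 105 135 132]
 [112 118 105 100 125 176 188 193 186 142 108  89 102 130 136]
 [104 111 110  92  95 102  96 100  99  94  89  84  91 120 137]
 [109 108 111  93  91  93  94  93  94  89  89  86 108  98 124]
 [ 99 109 103  79  85  90  93  94  94  91  84  64 107 104 102]
 [100 101  86  71  70  76  89  87  89  77  72  65 111 112 103]
 [ 93  96  80  73  69  71  68  71  72  71  69  77 120 118 106]
 [ 88  89  73  73  79  70  72  70  72  66  74 117 122 118 113]]
cap on z .158 [ 0.5382 -0.1132  0.158 ]
(array([0.459 , 0.1628, 0.2192]), [np.float64(0.4), np.float64(0.4)])
```

```bash
cat >> h.py <<'E'
from scipy.spatial.transform import Rotation as Ro
def delta(target,yaxis=None):
    """shift in tool axes from the measured pose, and turn about tool z that brings tool y along yaxis (either sign)"""
    o=r.get_obs();R=Ro.from_rotvec(o["orientation"]).as_matrix();d=R.T@(np.array(target)-o["tcp_pos"])
    a=None
    if yaxis is not None:
        v=R.T@np.array(yaxis);a=np.arctan2(-v[0],v[1])
    print("tcp",o["tcp_pos"].round(4),"d",d.round(4),"turn",a,"q7",o["joints"][6].round(3),"F",o["contact_force"].round(1),"M",o["moment"].round(2),"t",o["clock"].round(2)); return R
E
python3 - <<'E'
from h import *
np.set_printoptions(precision=4,suppress=True)
cap,e=tri(("scene",(272.8,157.6)),("side",(293.4,259.8)));print("cap top",cap,e)
g=np.array([.459,.1628]);v=g-cap[:2];L=np.linalg.norm(v);u=v/L;yaw=np.arctan2(-u[0],u[1]);print("yaw",yaw,"L",L,"u",u)
piv=g-u*.1175;c=piv+u*.135;print("pivot",piv,"contact",c)
# check end of sleeve and relay
im=cv2.imread("pics/side0.png");m,s,cc=blob((im.max(2)<50).astype(np.uint8),(185,260,220,305));print("relay",s,onz("side",cc,.02))
R=delta([*c,.33],[u[1],-u[0],0]);print(R)
E
```

```text
cap top [ 0.5379 -0.1136  0.1583] [np.float64(0.4), np.float64(0.4)]
yaw 0.2779361596126592 L 0.28742017170796635 u [-0.2744  0.9616]
pivot [0.4912 0.0498] contact [0.4542 0.1796]
relay [193 272  20  26 430] [0.3775 0.001  0.02  ]Traceback (most recent call last):
  File "<stdin>", line 8, in <module>
  File "h.py", line 23, in delta
    print("tcp",o["tcp_pos"].round(4),"d",d.round(4),"turn",a,"q7",o["joints"][6].round(3),"F",o["contact_force"].round(1),"M",o["moment"].round(2),"t",o["clock"].round(2)); return R
                                                                                                                                                        ^^^^^^^^^^^^^^^^
AttributeError: 'float' object has no attribute 'round'
```

```bash
sed -i 's/o\["clock"\].round(2)/round(float(o["clock"]),2)/' h.py; python3 - <<'E'
from h import *
print(delta([.4542,.1796,.33],[.9616,.2744,0]).round(3))
E
```

```text
tcp [0.2413 0.6299 0.2491] d [-0.3599 -0.3445 -0.0803] turn 0.9270389720385489 q7 -0.083 F [-0.1 -0.7 -0.1] M [0.   0.02 0.02] t 0.1
[[-0.934  0.358 -0.   ]
 [ 0.358  0.934 -0.002]
 [-0.    -0.002 -1.   ]]
```

The rows are not in the units I measure in: shifts go in shares of 0.8 m and turns go in shares of 90 degrees. I convert before sending: -0.12 m is -0.15, -0.09 m is -0.1125, 0.5 rad is 0.3183.

```bash
echo '[[[0, 0, -0.0625], [0, 0, 0.0637]], [[-0.0375, -0.0375, -0.1], [0, 0, 0.1273]], [[-0.075, -0.075, -0.1], [0, 0, 0.191]], [[-0.1125, -0.1125, -0.1], [0, 0, 0.2546]], [[-0.15, -0.15, -0.1], [0, 0, 0.3183]]]' > rows.txt && python3 -m pendant rows.txt 0; python3 -c "
from h import *
delta([.4542,.1796,.33],[.9616,.2744,0])"
```

```text
clock: 0.6
tcp_pos: [0.3111, 0.4736, 0.3299]
orientation: [-1.324, -2.849, 0.0]
contact_force: [0.6, 1.0, -0.3]
grip_width: 0.0123
gripper_force: 0.0
tcp [0.3111 0.4736 0.3299] d [-3.17e-01 -8.02e-02 -1.00e-04] turn 0.42292765662304455 q7 -0.36 F [ 0.6  1.  -0.3] M [-0.01 -0.05  0.05] t 0.6
```

To row units: -0.225 m is -0.2813, -0.18 m is -0.225, 0.42 rad is 0.2674.

```bash
echo '[[[-0.0563, -0.015, 0], [0, 0, 0.0637]], [[-0.1125, -0.03, 0], [0, 0, 0.1273]], [[-0.1688, -0.045, 0], [0, 0, 0.191]], [[-0.225, -0.06, 0], [0, 0, 0.2674]], [[-0.2813, -0.0725, 0], [0, 0, 0.2674]]]' > rows.txt && python3 -m pendant rows.txt 0; python3 -c "
from h import *
delta([.4542,.1796,.33],[.9616,.2744,0])"
```

```text
clock: 1.1
tcp_pos: [0.4124, 0.2643, 0.3299]
orientation: [-1.887, -2.511, 0.0]
contact_force: [1.1, 0.1, -0.3]
grip_width: -0.0004
gripper_force: 0.0
tcp [0.4124 0.2643 0.3299] d [-0.093   0.0166 -0.0002] turn 0.003673759062863635 q7 -0.377 F [ 1.1  0.1 -0.3] M [ 0.04 -0.04  0.06] t 1.1
```

To row units: -0.093 m is -0.1163, -0.045 m is -0.0563.

```bash
echo '[[[-0.0563, 0.01, 0], [0, 0, 0]], [[-0.1163, 0.0208, 0], [0, 0, 0]], [[-0.1163, 0.0208, 0.025], [0, 0, 0]], [[-0.1163, 0.0208, 0.05], [0, 0, 0]], [[-0.1163, 0.0208, 0.0563], [0, 0, 0]]]' > rows.txt && python3 -m pendant rows.txt 0; python3 - <<'E'
from h import *
delta([.4542,.1796,.28],[.9616,.2744,0])
for n,b in(("scene",(320,40,520,240)),("side",(130,30,330,230))):
    im,_=grab_frame(n); x0,y0,x1,y1=b; L=cv2.resize(im[y0:y1,x0:x1],(400,400))
    A=L if n=="scene" else np.hstack([A,L])
cv2.imwrite("pics/a.png",A)
E
```

```text
clock: 1.6
tcp_pos: [0.453, 0.1809, 0.283]
orientation: [-1.884, -2.512, 0.006]
contact_force: [-0.4, 0.6, -0.2]
grip_width: -0.0001
gripper_force: 0.0
tcp [0.453  0.1809 0.283 ] d [-0.0015  0.0008  0.003 ] turn 0.006210787950399245 q7 -0.153 F [-0.4  0.6 -0.2] M [0.   0.01 0.02] t 1.6
```

View pics/a.png

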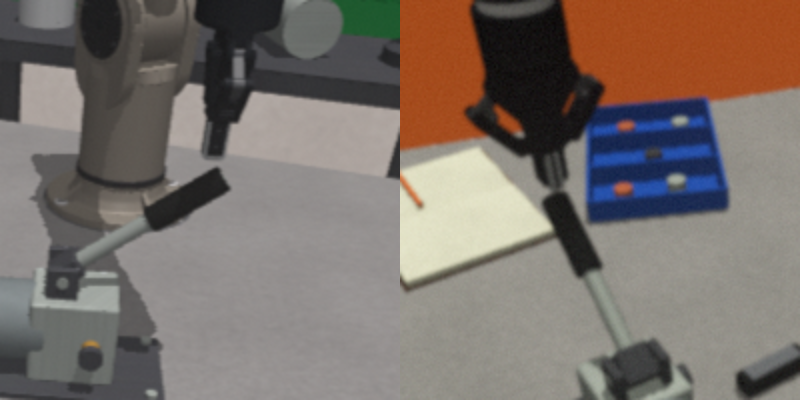

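The closed fingertips hang directly above the outer part of the sleeve: left pane tips at (213,155), sleeve end at (222,178). I'll shift 8 mm towards the pivot and push.

To row units: 0.1 m is 0.125, -0.008 m is -0.01.

```bash
echo '[[[-0.01, 0, 0.0188], [0, 0, 0]], [[-0.01, 0, 0.05], [0, 0, 0]], [[-0.01, 0, 0.0813], [0, 0, 0]], [[-0.01, 0, 0.1063], [0, 0, 0]], [[-0.01, 0, 0.125], [0, 0, 0]]]' > rows.txt && python3 -m pendant rows.txt; echo '[[[0, 0, 0.0063], [0, 0, 0]], [[0, 0, 0.0063], [0, 0, 0]]]' > rows.txt && python3 -m pendant rows.txt;echo '[[[0, 0, 0.0063], [0, 0, 0]], [[0, 0, 0.0063], [0, 0, 0]]]' > rows.txt && python3 -m pendant rows.txt
```

```text
clock: 2.2
tcp_pos: [0.4585, 0.177, 0.1868]
orientation: [1.881, 2.515, 0.01]
contact_force: [-1.6, 1.9, 15.4]
grip_width: 0.0002
gripper_force: 6.8
clock: 2.4
tcp_pos: [0.4584, 0.1772, 0.1821]
orientation: [1.881, 2.516, 0.009]
contact_force: [-2.1, 3.3, 13.2]
grip_width: 0.0001
gripper_force: 6.2
clock: 2.6
tcp_pos: [0.4582, 0.1781, 0.1776]
orientation: [-1.88, -2.517, -0.011]
contact_force: [-3.6, 5.4, 13.5]
grip_width: -0.0002
gripper_force: 6.6
```

To row units: 0.004 m is 0.005.

```bash
echo '[[[0, 0, 0.005], [0, 0, 0]], [[0, 0, 0.005], [0, 0, 0]]]' > rows.txt && python3 -m pendant rows.txt; echo '[[[0, 0, 0.0038], [0, 0, 0]], [[0, 0, 0.0038], [0, 0, 0]]]' > rows.txt && python3 -m pendant rows.txt;echo '[[[0, 0, 0.0038], [0, 0, 0]], [[0, 0, 0.0038], [0, 0, 0]]]' > rows.txt && python3 -m pendant rows.txt
```

```text
clock: 2.8
tcp_pos: [0.4583, 0.1785, 0.1738]
orientation: [-1.879, -2.517, -0.011]
contact_force: [-3.4, 5.4, 14.3]
grip_width: -0.0002
gripper_force: 6.9
clock: 3.0
tcp_pos: [0.4582, 0.1789, 0.1709]
orientation: [-1.879, -2.517, -0.012]
contact_force: [-4.4, 6.6, 15.1]
grip_width: -0.0007
gripper_force: 7.1
clock: 3.2
tcp_pos: [0.4582, 0.1792, 0.169]
orientation: [-1.878, -2.516, -0.013]
contact_force: [-9.1, 6.5, 25.1]
grip_width: 0.0002
gripper_force: 12.4
```

The force jumps at TCP z 0.169, as predicted for the lower stop. Now up, then two more strokes.

To row units: -0.12 m is -0.15, -0.09 m is -0.1125.

```bash
echo '[[[0, 0, -0.0375], [0, 0, 0]], [[0, 0, -0.075], [0, 0, 0]], [[0, 0, -0.1125], [0, 0, 0]], [[0, 0, -0.15], [0, 0, 0]], [[0, 0, -0.15], [0, 0, 0]]]' > rows.txt && python3 -m pendant rows.txt; echo '[[[0, 0, 0], [0, 0, 0]], [[0, 0, 0.025], [0, 0, 0]], [[0, 0, 0.0625], [0, 0, 0]], [[0, 0, 0.1063], [0, 0, 0]], [[0, 0, 0.1438], [0, 0, 0]]]' > rows.txt && python3 -m pendant rows.txt; echo '[[[0, 0, 0.0063], [0, 0, 0]], [[0, 0, 0.0063], [0, 0, 0]], [[0, 0, 0.0063], [0, 0, 0]]]' > rows.txt && python3 -m pendant rows.txt
```

```text
clock: 3.7
tcp_pos: [0.4591, 0.1756, 0.29]
orientation: [1.881, 2.513, 0.014]
contact_force: [1.2, -0.1, -0.1]
grip_width: -0.0002
gripper_force: 0.0
clock: 4.2
tcp_pos: [0.4579, 0.177, 0.1702]
orientation: [1.882, 2.515, 0.009]
contact_force: [-3.3, 11.0, 19.7]
grip_width: -0.0001
gripper_force: 9.4
clock: 4.5
tcp_pos: [0.4582, 0.1768, 0.1684]
orientation: [-1.882, -2.514, -0.009]
contact_force: [-9.2, 0.9, 41.0]
grip_width: -0.0003
gripper_force: 19.9
```

To row units: -0.12 m is -0.15, -0.09 m is -0.1125.

```bash
echo '[[[0, 0, -0.0375], [0, 0, 0]], [[0, 0, -0.075], [0, 0, 0]], [[0, 0, -0.1125], [0, 0, 0]], [[0, 0, -0.15], [0, 0, 0]], [[0, 0, -0.15], [0, 0, 0]]]' > rows.txt && python3 -m pendant rows.txt; echo '[[[0, 0, 0], [0, 0, 0]], [[0, 0, 0.025], [0, 0, 0]], [[0, 0, 0.0625], [0, 0, 0]], [[0, 0, 0.1063], [0, 0, 0]], [[0, 0, 0.1438], [0, 0, 0]]]' > rows.txt && python3 -m pendant rows.txt; echo '[[[0, 0, 0.0063], [0, 0, 0]], [[0, 0, 0.0063], [0, 0, 0]], [[0, 0, 0.0063], [0, 0, 0]]]' > rows.txt && python3 -m pendant rows.txt;  echo '[[[0, 0, -0.05], [0, 0, 0]], [[0, 0, -0.1], [0, 0, 0]], [[0, 0, -0.15], [0, 0, 0]], [[0, 0, -0.175], [0, 0, 0]], [[0, 0, -0.175], [0, 0, 0]]]' > rows.txt && python3 -m pendant rows.txt 0.085; python3 -c "
from h import *
delta([.5379,-.1136,.25],[.9616,.2744,0])
im,_=grab_frame('scene');im2,_=grab_frame('side');cv2.imwrite('pics/b.png',np.hstack([cv2.resize(im[40:240,230:480],(400,320)),cv2.resize(im2[100:340,140:440],(400,320))]))"
```

```text
clock: 5.0
tcp_pos: [0.4581, 0.1749, 0.2878]
orientation: [1.882, 2.513, 0.008]
contact_force: [0.0, 0.0, -0.5]
grip_width: 0.0005
gripper_force: 0.0
clock: 5.5
tcp_pos: [0.4573, 0.1767, 0.1693]
orientation: [-1.882, -2.515, -0.006]
contact_force: [-2.9, 8.7, 20.0]
grip_width: -0.0001
gripper_force: 9.4
clock: 5.8
tcp_pos: [0.4575, 0.1768, 0.1682]
orientation: [-1.881, -2.513, -0.007]
contact_force: [-12.7, 1.1, 47.9]
grip_width: -0.0
gripper_force: 23.9
clock: 6.3
tcp_pos: [0.4572, 0.1747, 0.3062]
orientation: [1.882, 2.514, 0.004]
contact_force: [0.4, 0.2, -0.8]
grip_width: 0.0718
gripper_force: 0.0
tcp [0.4572 0.1747 0.3062] d [-0.2994 -0.0039  0.0559] turn 0.007464614260005664 q7 -0.144 F [ 0.4  0.2 -0.8] M [ 0.01 -0.04  0.01] t 6.3
```

View pics/b.png

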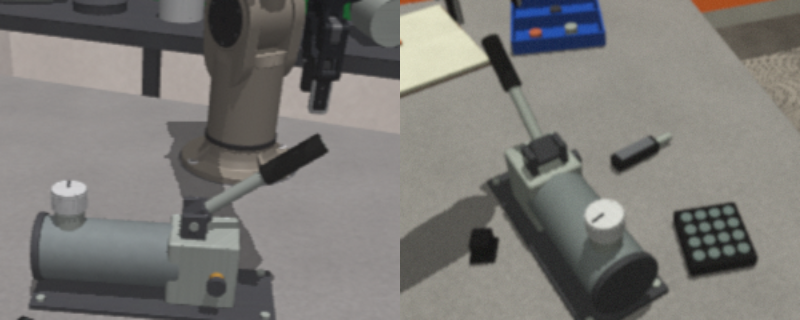

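Three strokes are done and the lever is back up at its rest slope, with the bystanders unmoved. Next I go to the cap, pre-turning the wrist anticlockwise.

To row units: -0.225 m is -0.2813, -0.18 m is -0.225, -0.15 rad is -0.0955.

```bash
echo '[[[-0.0563, 0, 0], [0, 0, -0.0955]], [[-0.1125, 0, 0], [0, 0, -0.191]], [[-0.1688, 0, 0], [0, 0, -0.2865]], [[-0.225, 0, 0], [0, 0, -0.382]], [[-0.2813, -0.0038, 0], [0, 0, -0.4775]]]' > rows.txt && python3 -m pendant rows.txt 0.085; echo '[[[0, 0, 0], [0, 0, -0.0955]], [[0, 0, 0], [0, 0, -0.191]], [[0, 0, 0], [0, 0, -0.2865]], [[0, 0, 0], [0, 0, -0.382]], [[0, 0, 0], [0, 0, -0.4775]]]' > rows.txt && python3 -m pendant rows.txt; python3 -c "
from h import *
delta([.5379,-.1136,.25],[.9616,.2744,0])"
```

```text
clock: 6.9
tcp_pos: [0.5121, -0.0255, 0.3025]
orientation: [-0.996, -2.976, 0.004]
contact_force: [0.5, -0.5, 0.1]
grip_width: 0.0849
gripper_force: 0.0
clock: 7.4
tcp_pos: [0.5117, -0.0241, 0.3022]
orientation: [0.164, -3.132, 0.001]
contact_force: [0.0, 0.4, 0.5]
grip_width: 0.0851
gripper_force: 0.0
tcp [ 0.5117 -0.0241  0.3022] d [-0.017  -0.0917  0.0522] turn 1.397418721213511 q7 1.693 F [0.  0.4 0.5] M [-0.03  0.03 -0.03] t 7.4
```

To row units: -0.092 m is -0.115, -0.017 m is -0.0213, -0.45 rad is -0.2865.

```bash
echo '[[[-0.0113, -0.0575, 0], [0, 0, -0.0955]], [[-0.0213, -0.115, 0], [0, 0, -0.191]], [[-0.0213, -0.115, 0.0375], [0, 0, -0.2865]], [[-0.0213, -0.115, 0.065], [0, 0, -0.2865]], [[-0.0213, -0.115, 0.065], [0, 0, -0.2865]]]' > rows.txt && python3 -m pendant rows.txt; python3 - <<'E'
from h import *
delta([.5379,-.1136,.25])
im,d=grab_frame('wrist');c=camera_info('wrist');cv2.imwrite('pics/w.png',im)
b=(im.min(2)>165).astype(np.uint8);k,l,s,ce=cv2.connectedComponentsWithStats(b)
for i in range(1,k):
    if s[i,4]>300: print(s[i],ce[i],onz('wrist',s[i,:2]+s[i,2:4]/2,.1583,c).round(4))
E
```

```text
clock: 7.9
tcp_pos: [0.5356, -0.114, 0.2477]
orientation: [0.846, -3.015, -0.005]
contact_force: [-1.0, 0.3, -1.0]
grip_width: 0.085
gripper_force: 0.0
tcp [ 0.5356 -0.114   0.2477] d [-0.0021 -0.0008 -0.0023] turn None q7 2.366 F [-1.   0.3 -1. ] M [ 0.02 -0.02 -0.02] t 7.9
[ 279  184   74   67 3545] [315.86177715 217.45698166] [ 0.5393 -0.1111  0.1583]
[ 460  198  130   92 1954] [513.61463664 235.35823951] [0.4798 0.0247 0.1583]
```

View pics/w.png

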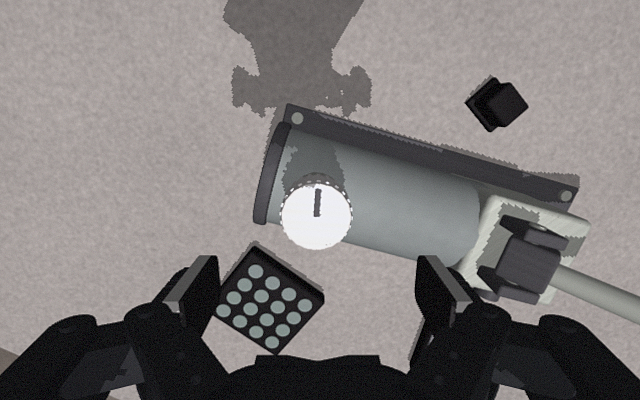

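The wrist view shows the cap top at (316,214) with its dark bar pointing up, centred between the pads (columns ~190 and ~440). I average it with the fixed-camera estimate and descend.

```bash
python3 -c "
from h import *
delta([.5385,-.1124,.147])"
```

```text
tcp [ 0.5369 -0.1138  0.2498] d [-0.0027 -0.      0.1028] turn None q7 2.364 F [-0.8  0.7  0.3] M [-0.03 -0.02 -0.01] t 7.95
```

To row units: 0.102 m is 0.1275, 0.1 m is 0.125.

```bash
echo '[[[-0.0025, 0, 0.0375], [0, 0, 0]], [[-0.0025, 0, 0.075], [0, 0, 0]], [[-0.0025, 0, 0.1063], [0, 0, 0]], [[-0.0025, 0, 0.125], [0, 0, 0]], [[-0.0025, 0, 0.1275], [0, 0, 0]]]' > rows.txt && python3 -m pendant rows.txt; echo '[[[0, 0, 0], [0, 0, 0]], [[0, 0, 0], [0, 0, 0]], [[0, 0, 0], [0, 0, 0]], [[0, 0, 0], [0, 0, 0]], [[0, 0, 0], [0, 0, 0]]]' > rows.txt && python3 -m pendant rows.txt 0.04 30; python3 -c "
from h import *
delta([.5385,-.1124,.147])"
```

```text
clock: 8.45
tcp_pos: [0.5397, -0.112, 0.1495]
orientation: [0.85, -3.021, -0.002]
contact_force: [-0.3, 0.4, 0.1]
grip_width: 0.0851
gripper_force: 0.0
clock: 8.95
tcp_pos: [0.5408, -0.1116, 0.1525]
orientation: [-0.851, 3.023, 0.004]
contact_force: [-4.6, 3.4, 9.4]
grip_width: 0.0471
gripper_force: 30.0
tcp [ 0.5408 -0.1116  0.1525] d [0.0024 0.0005 0.0055] turn None q7 2.436 F [-4.6  3.4  9.4] M [0.86 0.93 0.02] t 8.95
```

To row units: -0.001 m is -0.0013, 0.75 rad is 0.4775.

```bash
echo '[[[0, 0, -0.0013], [0, 0, 0.0955]], [[0, 0, -0.0013], [0, 0, 0.191]], [[0, 0, -0.0013], [0, 0, 0.2865]], [[0, 0, -0.0013], [0, 0, 0.382]], [[0, 0, -0.0013], [0, 0, 0.4775]]]' > rows.txt && python3 -m pendant rows.txt; python3 -c "
from h import *
delta([.5385,-.1124,.147])"
```

```text
clock: 9.45
tcp_pos: [0.5411, -0.1145, 0.1522]
orientation: [0.326, 3.122, -0.004]
contact_force: [3.1, -6.4, -12.4]
grip_width: 0.047
gripper_force: 32.7
tcp [ 0.5411 -0.1145  0.1522] d [0.003  0.0016 0.0052] turn None q7 1.794 F [  3.1  -6.4 -12.4] M [-1.47 -0.81  0.13] t 9.45
```

To row units: 0.0017 m is 0.0021, 0.001 m is 0.0013, 0.75 rad is 0.4775.

```bash
echo '[[[0, 0, 0.0013], [0, 0, 0.0955]], [[0, 0, 0.0016], [0, 0, 0.191]], [[0, 0, 0.0019], [0, 0, 0.2865]], [[0, 0, 0.002], [0, 0, 0.382]], [[0, 0, 0.0021], [0, 0, 0.4775]]]' > rows.txt && python3 -m pendant rows.txt; echo '[[[0, 0, 0.0001], [0, 0, 0.0955]], [[0, 0, 0.0004], [0, 0, 0.191]], [[0, 0, 0.0005], [0, 0, 0.2865]], [[0, 0, 0.0008], [0, 0, 0.382]], [[0, 0, 0.0009], [0, 0, 0.4775]]]' > rows.txt && python3 -m pendant rows.txt; python3 -c "
from h import *
delta([.5385,-.1124,.147])"
```

```text
clock: 9.95
tcp_pos: [0.5395, -0.1171, 0.1513]
orientation: [1.451, 2.784, -0.006]
contact_force: [-4.6, -11.3, -0.6]
grip_width: 0.0471
gripper_force: 33.8
clock: 10.45
tcp_pos: [0.5366, -0.1178, 0.1504]
orientation: [-2.373, -2.059, 0.01]
contact_force: [-13.8, -11.3, 7.3]
grip_width: 0.0467
gripper_force: 34.5
tcp [ 0.5366 -0.1178  0.1504] d [0.0056 0.0011 0.0034] turn None q7 0.585 F [-13.8 -11.3   7.3] M [-2.41  3.1   0.13] t 10.45
```

The TCP orbits with about 4 mm radius around (0.5372,-0.1137), so the grip is off-centre by that much. I'll release, recentre and regrip.

```bash
echo '[[[0, 0, 0], [0, 0, 0]], [[0, 0, 0], [0, 0, 0]], [[0, 0, 0], [0, 0, 0]], [[0, 0, 0], [0, 0, 0]], [[0, 0, 0], [0, 0, 0]]]' > rows.txt && python3 -m pendant rows.txt 0.08; python3 -c "
from h import *
delta([.5372,-.1137,.15])"
```

```text
clock: 10.95
tcp_pos: [0.541, -0.1126, 0.1498]
orientation: [-2.361, -2.073, -0.001]
contact_force: [-0.4, 0.2, 0.1]
grip_width: 0.08
gripper_force: 0.0
tcp [ 0.541  -0.1126  0.1498] d [-0.0016 -0.0036 -0.0002] turn None q7 0.59 F [-0.4  0.2  0.1] M [ 0.08 -0.04 -0.  ] t 10.95
```

To row units: -0.0036 m is -0.0045, -0.0016 m is -0.002.

```bash
echo '[[[-0.002, -0.0045, 0], [0, 0, 0]], [[-0.002, -0.0045, 0], [0, 0, 0]], [[-0.002, -0.0045, 0], [0, 0, 0]]]' > rows.txt && python3 -m pendant rows.txt;  echo '[[[0, 0, 0], [0, 0, 0]], [[0, 0, 0], [0, 0, 0]], [[0, 0, 0], [0, 0, 0]], [[0, 0, 0], [0, 0, 0]], [[0, 0, 0], [0, 0, 0]]]' > rows.txt && python3 -m pendant rows.txt 0.04 35; echo '[[[0, 0, 0], [0, 0, 0.0637]], [[0, 0, 0], [0, 0, 0.1273]], [[0, 0, 0], [0, 0, 0.191]]]' > rows.txt && python3 -m pendant rows.txt ; python3 -c "
from h import *
delta([.5372,-.1137,.147])"
```

```text
clock: 11.25
tcp_pos: [0.5367, -0.1141, 0.1496]
orientation: [-2.362, -2.071, -0.0]
contact_force: [0.1, 0.6, 0.1]
grip_width: 0.0802
gripper_force: 0.0
clock: 11.75
tcp_pos: [0.5369, -0.114, 0.1497]
orientation: [-2.362, -2.071, -0.0]
contact_force: [-1.6, 1.6, 4.0]
grip_width: 0.0469
gripper_force: 35.8
clock: 12.05
tcp_pos: [0.5368, -0.114, 0.1495]
orientation: [-2.648, -1.69, 0.0]
contact_force: [-1.1, -0.3, 1.2]
grip_width: 0.0472
gripper_force: 35.8
tcp [ 0.5368 -0.114   0.1495] d [0.0005 0.0002 0.0025] turn None q7 0.353 F [-1.1 -0.3  1.2] M [0.04 0.22 0.09] t 12.05
```

Centred. Keep turning and watch the z moment for the stop.

To row units: 0.0004 m is 0.0005, 0.0003 m is 0.0004, 0.4 rad is 0.2546.

```bash
for i in 1; do :; done; echo '[[[0, 0, 0.0003], [0, 0, 0.0955]], [[0, 0, 0.0004], [0, 0, 0.191]], [[0, 0, 0.0005], [0, 0, 0.2546]]]' > rows.txt && python3 -m pendant rows.txt; python3 -c "
from h import *
delta([.5372,-.1137,.147])"; echo '[[[0, 0, 0.0003], [0, 0, 0.0955]], [[0, 0, 0.0004], [0, 0, 0.191]], [[0, 0, 0.0005], [0, 0, 0.2546]]]' > rows.txt && python3 -m pendant rows.txt; python3 -c "
from h import *
delta([.5372,-.1137,.147])"
```

```text
clock: 12.35
tcp_pos: [0.5367, -0.114, 0.1491]
orientation: [-2.932, -1.128, 0.001]
contact_force: [-1.6, 0.9, 2.6]
grip_width: 0.0472
gripper_force: 36.1
tcp [ 0.5367 -0.114   0.1491] d [0.0005 0.0001 0.0021] turn None q7 0.034 F [-1.6  0.9  2.6] M [0.21 0.39 0.08] t 12.35
clock: 12.65
tcp_pos: [0.5367, -0.1139, 0.1487]
orientation: [-3.097, -0.524, 0.001]
contact_force: [-1.7, -0.0, 3.4]
grip_width: 0.0469
gripper_force: 36.3
tcp [ 0.5367 -0.1139  0.1487] d [0.0005 0.     0.0017] turn None q7 -0.29 F [-1.7 -0.   3.4] M [0.27 0.42 0.72] t 12.65
```

To row units: 0.03 rad is 0.0191.

```bash
echo '[[[0, 0, 0], [0, 0, 0.0191]], [[0, 0, 0], [0, 0, 0.0191]], [[0, 0, 0], [0, 0, 0.0191]], [[0, 0, 0], [0, 0, 0.0191]], [[0, 0, 0], [0, 0, 0.0191]]]' > rows.txt && python3 -m pendant rows.txt; python3 -c "
from h import *
R=delta([.5372,-.1137,.147]);print(np.arctan2(R[1,0],R[0,0]))"
```

```text
clock: 13.15
tcp_pos: [0.5367, -0.1139, 0.1487]
orientation: [-3.103, -0.487, 0.001]
contact_force: [-3.4, 0.4, 5.3]
grip_width: 0.0468
gripper_force: 36.3
tcp [ 0.5367 -0.1139  0.1487] d [ 0.0005 -0.      0.0017] turn None q7 -0.31 F [-3.4  0.4  5.3] M [0.22 0.61 1.11] t 13.15
0.31114806151895097
```

Firmly bottomed: the moment climbed to 1.1 N m and was held for 0.5 s. Now back off 1.57 rad, from yaw 0.31 to 1.88.

To row units: -0.0006 m is -0.0008, -0.0005 m is -0.0006, -0.75 rad is -0.4775.

```bash
echo '[[[0, 0, 0], [0, 0, -0.0955]], [[0, 0, -0.0003], [0, 0, -0.191]], [[0, 0, -0.0004], [0, 0, -0.2865]], [[0, 0, -0.0006], [0, 0, -0.382]], [[0, 0, -0.0008], [0, 0, -0.4775]]]' > rows.txt && python3 -m pendant rows.txt;echo '[[[0, 0, -0.0001], [0, 0, -0.0955]], [[0, 0, -0.0004], [0, 0, -0.191]], [[0, 0, -0.0005], [0, 0, -0.2865]], [[0, 0, -0.0008], [0, 0, -0.382]], [[0, 0, -0.0009], [0, 0, -0.4775]]]' > rows.txt && python3 -m pendant rows.txt; echo '[[[0, 0, 0], [0, 0, -0.0446]], [[0, 0, 0], [0, 0, -0.0764]], [[0, 0, 0], [0, 0, -0.0764]], [[0, 0, 0], [0, 0, -0.0764]]]' > rows.txt && python3 -m pendant rows.txt;python3 -c "
from h import *
R=delta([.5372,-.1137,.147]);print(np.arctan2(R[1,0],R[0,0]))"
```

```text
clock: 13.65
tcp_pos: [0.5368, -0.114, 0.1494]
orientation: [-2.707, -1.592, -0.002]
contact_force: [-1.9, 0.9, 2.3]
grip_width: 0.0471
gripper_force: 36.3
clock: 14.15
tcp_pos: [0.537, -0.1141, 0.1502]
orientation: [1.937, 2.473, 0.002]
contact_force: [-1.1, 0.6, 0.7]
grip_width: 0.0468
gripper_force: 36.1
clock: 14.55
tcp_pos: [0.537, -0.1141, 0.1502]
orientation: [-1.792, -2.58, -0.001]
contact_force: [-1.4, 1.8, 5.8]
grip_width: 0.0474
gripper_force: 36.5
tcp [ 0.537  -0.1141  0.1502] d [0.0003 0.0003 0.0032] turn None q7 0.981 F [-1.4  1.8  5.8] M [0.25 0.37 0.07] t 14.55
1.9273447586060786
```

```bash
python3 - <<'E'
from h import *
im,_=grab_frame('scene');im2,_=grab_frame('side');cv2.imwrite('pics/c.png',np.hstack([cv2.resize(im[100:320,200:460],(400,340)),cv2.resize(im2[100:340,140:440],(400,340))]))
E
```

```text
(no output)
```

View pics/c.png

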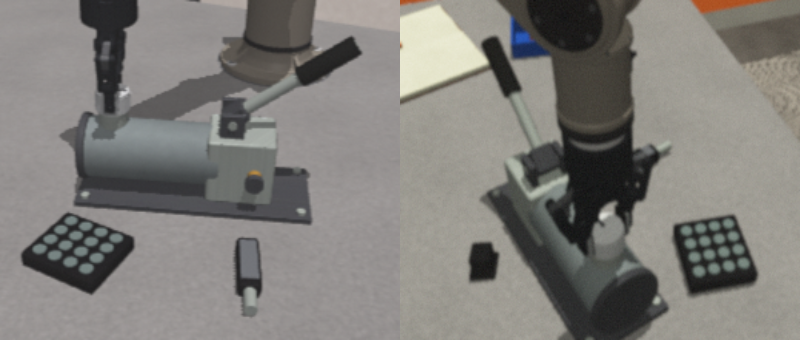

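The cap is held between the fingers (left pane, (112,100)), the lever is fully up, and the lamp, relay and indicator are where they were. Handing in.

```bash
python3 -c "
from bench import r
print(r.hand_in())"
```

```text
the job is handed in; nothing more can be done
None
```

I handed the job in at about 15 s on the robot's clock; hand-in gave no verdict, but by my readings the pump had three full strokes, the cap was bottomed, backed off about 1.6 rad and still gripped at 36 N, and the lamp, relay and indicator stayed put.

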